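Weigh a part-used wire reel on the bench beam balance

TASK

Find out how much wire is left: stand the reel of solder wire upright in the hanging pan of the beam balance and let go of it, then slide the brass poise along the beam until the loaded beam, left to itself, floats level at rest with its red pointer in the green band of the index plate. Move the poise by nudging its steel push plates with the fingers; do not grip it and do not force the beam, whose pivot is delicate. Leave the two transformers and the toroid lying nearby where they are.

Things in the scene. Friction and masses are not known exactly. Their poses are not given: they have to be found in the camera images.
- reel_mid (a point): Wire reel, a flanged cylinder standing on its flange, 54 mm diameter, 36 mm tall; this point is its centre, 18 mm above its underside; z is its axis. Grasp it across the flanges at any yaw. Its mass (about 0.13 to 0.24 kg) depends on how much wire is left and is not known beforehand.
- balance: Beam balance, fixed to the bench; origin on the bench straight below the beam's pivot. The beam lies along its y: the pan hangs on the +y side (left), poise and index post are on the -y side (right); -x faces the robot. Dark foot 85 mm in x, in y from +40 to -290 mm, 20 mm high. Pillar at the origin, 42 x 28 mm, its top at 130 mm.
- pivot (a point): The beam's pivot, 115 mm above the bench; axes as balance. The beam's bar is 7 mm thick (x), 16 mm high (z) and centred on this height when level.
- index_mark (a point): Centre of the green band (12 mm high) on the white index plate, level with the pivot and 269 mm right of it. The plate is 26 mm wide in y and 84 mm high (its top 157 mm above the bench), on a post 34 x 22 mm (x, y).
- beam (a joint): Beam tilt, rad: 0 level, positive = poise side (right) down, negative = pan side down; stops at +-0.1. Left alone it settles, well damped, in about 1.5 s; between the stops its rest tilt rises 0.1 rad per 15 mm of outward poise travel. A finger on the poise or beam holds it by friction, so the tilt tells the balance only once the fingers have been withdrawn.
- yoke (a point): Centre of the pan's axis, 100 mm left of the pivot, fixed to the beam. The yoke's two arms, 7 mm thick and 14 mm high, run along the beam at x = +-72 mm, reach 11 mm further left than this axis, and are joined by a cross bar 82 mm to its right; between them the pan is open from above.
- pan (a joint): Swing of the pan about its own axis in the yoke, rad; 0 when square to the beam. The axis is parallel to the beam's pivot axis. The pan hangs upright by gravity.
- pan_floor (a point): Centre of the upper face of the round steel pan's floor, 46 mm below the pan's axis; flat floor 104 mm diameter, rim 120 mm diameter and 5 mm high; two thin hangers stand at x = +-66 mm inside the yoke's arms. With the pan side down on its stop this point is 10 mm lower than with a level beam.
- poise (a joint): Travel of the poise along the beam, m: 0 is 60 mm right of the pivot; grows outwards (right, -y of the balance) to a stop at 0.155. It stays where left and slides at a push of about 1.5 N. It weighs 176 g and balances the reel when travel x 176 g = 100 mm x reel mass: a travel of 0.07 to 0.14 m.
- poise_mid (a point): Centre of the poise, on the beam's centre line: a brass block 26 x 18 x 36 mm (x, y, z) round the bar between two steel push plates; axes as the beam's. Over the outsides of the plates the poise is 26 mm long along y.
- plate_left: Left (pan side) push plate of the poise: steel, 4 mm thick along y, 38 mm high, centred on the bar's height, reaching in x from 47 mm in front of the bar's centre (-x, robot's side) to 15 mm behind. Push its left face, in front of the bar, to slide the poise outwards. Origin on the bar's centre line, 11 mm left of the poise's centre.
- plate_right: Right push plate, like the left one; origin 11 mm right of the poise's centre. Push its right face, in front of the bar, to slide the poise back towards the pivot.
- pointer_tip (a point): Tip of the red pointer at the beam's right end, 277 mm from the pivot.
- transformer_a_mid (a point): Bystander: yellow-taped transformer, 29 x 65 x 29 mm, its centre; in front of the balance.
- transformer_b_mid (a point): Bystander: smaller yellow-taped transformer, 31 x 43 x 29 mm, its centre; in front of the balance.
- toroid_mid (a point): Bystander: green wound toroid lying flat, 40 x 46 x 12 mm, its centre; behind the balance.
Mind the look-alikes: they are no part of the job. Leave any pink look-alike of the part that bears reel_mid alone.

How it is judged:
On the way:
1. the reel stands in the pan, let go by the fingers (horizontal distance between reel_mid and pan_floor below 0.03 m and z of reel_mid in the frame of pan_floor between 0.012 and 0.024 m and angle between reel_mid's own z axis and vertical below 0.4 rad and contact force between reel and the fingers below 0.1 N), for 0.2 s.
At the end, for the whole second after the job is handed in: The reel stands upright in the pan (within 30 mm of its centre), and the beam floats free and at rest within 0.025 rad of level (pointer in the green band, +-6 mm), with nothing touching it (horizontal distance between reel_mid and pan_floor below 0.03 m and z of reel_mid in the frame of pan_floor between 0.012 and 0.024 m and angle between reel_mid's own z axis and vertical below 0.4 rad and value of joint beam between -0.025 and 0.025 rad and velocity of joint beam between -0.03 and 0.03 rad/s and contact force between beam and the fingers below 0.1 N and contact force between beam and the arm below 0.1 N).
It fails at once if the poise is gripped (both push plates pressed by the fingers at once, over 3 N) (contact force between each of plate_left, plate_right and the fingers above 3 N).
It fails at once if the beam or anything on it is forced with more than 25 N by the robot (contact force between beam and the fingers above 25 N or contact force between beam and the arm above 25 N).
It fails at once if a transformer or the toroid is moved by more than 15 mm (distance of any of transformer_a_mid, transformer_b_mid, toroid_mid from where it was at the start of the episode above 0.015 m).
It also fails if it takes over 72 s, if anything falls off the work surface, if the arm or the gripper's body presses on something with over 40 N, if the wrist force passes 120 N, or if a joint passes its speed limit or range.

ROBOT

A 7-joint arm with a two-finger parallel gripper is mounted at the origin on a cart in front of the work surface, level with it; the furniture and walls round the work are solid. World frame = base frame: x ahead of the robot, y to its left, z up, the work surface at z = 0. Lengths are in m, angles in rad, forces in N, time in s.
With the tool pointing down it reaches from about 0.4 to 0.85 m from the base axis. Payload 10.4 kg.
Tool frame: the origin (TCP) lies midway between the tips of the shut fingers; the grasp point (between the pads) lies 19 mm behind it; z points along the fingers, y is the line along which they close (so a half turn about z gives the same grasp; the last joint's range is limited). The gripper opens to 85 mm and grips with 20 to 120 N. Pads are 22 mm wide; open, the fingers measure 114 mm over their backs; the gripper's body (76 mm by 85 mm) begins 54 mm behind the grasp point. The pads swing forward as they close: fully open they stand 13 mm farther back than shut.
Start: joints at [1.094, 0.332, -0.065, 1.46, 0.022, 1.35, -0.088], TCP at [0.274, -0.562, 0.204] pointing down, gripper open.
Joint ranges: [-2.6, 2.6], [-0.5, 2.12], [-1.47, 1.34], [0.16, 2.42], [-1.27, 4.41], [0.06, 2.06], [-2.6, 2.6]. Speed limits (rad/s): [2.22, 2.22, 2.79, 2.79, 3.14, 3.14, 3.14].

INTERFACE

Orientations are given as a unit quaternion [x, y, z, w].
In Python, from workcell import get_obs, camera, camera_params, hand_in gives the robot as it stands.
- The arm moves only by the tool carry_out, never from a script. Its argument "commands" is a list that holds one entry, the list of rows, each a list of 6 numbers: the shift along the tool's x, y, z in units of 40 mm (1.0 is 40 mm), then the turn, a rotation vector about the tool's x, y, z in units of 6 degrees (1.0 is 6 degrees). In form: [[[x, y, z, ax, ay, az], ...]]. A call has 1 to 20 rows; each row shifts and turns the commanded pose from where the row before left it, along the tool's axes as they then stand; what a row does not reach is not made up. A row lasts 1/12 s, in which the tool goes at most 41.7 mm and 7.16 degrees, less where a joint would pass 70% of its speed; a pose out of reach is approached as far as the arm can. A call is refused whole if a number of a shift passes 1 or a number of a turn 1, either way. A call with a gripper value outside its range is refused whole. "hand" is the closure, from -1 (fully open) to 1 (shut), set as the call begins (left out, the last holds). The fingers move at their own pace and stop on an object; "force" is the grip in N (left out, the last holds). Time passes only in rows, so rows that do not move let the fingers close. It gives the time, the measured TCP pose, the force, the opening and the grip force at its end, in the units of the state.
- get_obs(): the state, without advancing time (a new reading comes with each control period).
- camera(name): name is "side" or "top" or "wrist"; returns the picture (384x512x3 uint8, red, green, blue); there is no depth.
- camera_params(name): a dict with "mtx" (3x3 intrinsics, pixels), "k1" (the pictures are not rectified: a ray, as slopes to the right and down, at radius r is drawn at 1 + k1 r^2 times it, then the intrinsics apply), "R" (3x3) and "t" (3): a world point X has camera coordinates R X + t. Camera axes: x right, y down, z forward; pixel columns grow to the right and rows downward; lengths in m; the calibration is good to about 2 mm. A picture is of the moment at which its call begins: read the wrist's pose just before it. camera_params takes no time and is no camera call; for the wrist camera it gives the pose at the moment of the call.
- hand_in(): hands the job in; it is judged then, once.
The state is a dict: "clock": time; "joint_pos": joint angles; "joint_velocities": joint speeds; "tau": joint torques, N m; "position": TCP position; "ee_rot": TCP orientation; "ft_force": force on the tool from outside, world axes, zero at the start; "torque": the same for the moment, N m; "grip_width": opening from 0.0 (shut) to 1.0 (fully open); "grasp_force": force on a finger pad.
Only numpy, scipy, OpenCV 4.12 (cv2) and the standard library are available. Lean on these libraries where they do the work, as an engineer would, in place of code of your own. Each camera call takes 0.05 s, during which the arm holds its last target. There are 200 camera calls.

## Working session

There is one attempt and no reset: what is moved stays moved. The work goes in short steps, Python scripts to look and compute and a tool call to move; the robot and the scene stay as the last step left them, time stands still between calls to the robot, and variables do not carry over. Pictures are saved under pics/ and viewed, at most 10 in all, crops included, and the job is handed in when it is done.

Besides the shell and the picture viewer there is one more tool, called after "Request:" as name(argument=value, ...) on one line, values as JSON. carry_out: Moves the arm, as the interface text tells. Its arguments: {"type":"object","properties":{"commands":{"type":"array"},"hand":{"type":"number"},"force":{"type":"number"}},"required":["commands"]}

```bash
ls; mkdir -p pics; python3 - <<'E'
from workcell import *
import cv2,numpy as np
o=get_obs();print({k:np.round(v,3) for k,v in o.items()})
for n in ['side','top']:
    im=camera(n);cv2.imwrite(f'pics/{n}0.png',cv2.cvtColor(im,cv2.COLOR_RGB2BGR))
    p=camera_params(n);print(n,p['mtx'],p['k1'],'C',-p['R'].T@p['t'],p['R'])
E
```

```text
pics
{'clock': np.float64(0.0), 'joint_pos': array([ 1.094,  0.333, -0.065,  1.461,  0.022,  1.35 , -0.089]), 'joint_velocities': array([ 0.   ,  0.   ,  0.   ,  0.001, -0.002,  0.   ,  0.001]), 'tau': array([-1.0000e-03, -6.2546e+01,  4.9000e-02, -3.9162e+01,  1.6000e-02,
        1.0000e-02,  0.0000e+00]), 'position': array([ 0.274, -0.561,  0.204]), 'ee_rot': array([ 0.974,  0.225, -0.   , -0.001]), 'ft_force': array([-0.506, -0.084,  1.13 ]), 'torque': array([-0.006, -0.003,  0.01 ]), 'grasp_force': np.float64(0.0), 'grip_width': np.float64(0.996)}
side [[464.92772557   0.         254.73467318]
 [  0.         464.92772557 192.48192952]
 [  0.           0.           1.        ]] -0.04984843847145104 C [ 0.40028735 -0.9419096   0.54940362] [[ 0.99259021 -0.12141081 -0.00490831]
 [-0.0543781  -0.40771752 -0.91148749]
 [ 0.10866323  0.90500046 -0.41129851]]
top [[445.11487032   0.         247.38049188]
 [  0.         445.11487032 194.27691896]
 [  0.           0.           1.        ]] 0.00849869126351959 C [0.43621273 0.0713644  1.32238975] [[ 0.02886667 -0.99937812  0.02025061]
 [-0.9962214  -0.03042384 -0.08134688]
 [ 0.0819124  -0.01782588 -0.9964801 ]]
```

View pics/side0.png

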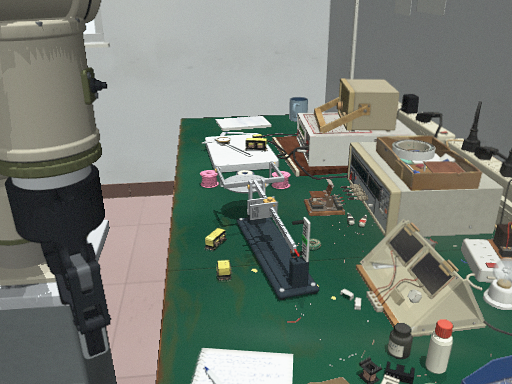

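View pics/top0.png

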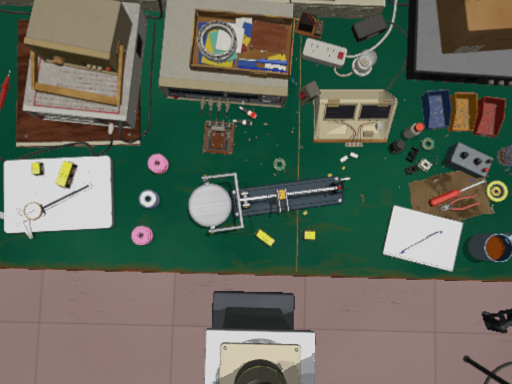

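The side view shows the balance, with the index post at (300,270), the pink reels at (209,179) and (281,180), and the silver reel between them near (245,178). In the top view the silver reel is at (149,199), the pinks at (158,163) and (142,235), the pan at (210,205), the poise near (283,195) and the index post near (338,188). Next I'll measure from masks and view one enlarged crop.

```bash
cat > h.py <<'E'
from workcell import *
import cv2,numpy as np
def ray(n,uv,p=None):
    p=p or camera_params(n)
    x=np.linalg.solve(p['mtx'],[uv[0],uv[1],1.])[:2]; s=x.copy()
    for _ in range(10): s=x/(1+p['k1']*(s@s))
    R=np.array(p['R']);return -R.T@p['t'],R.T@np.r_[s,1]
def onz(n,uv,z,p=None):
    c,d=ray(n,uv,p);return c+d*(z-c[2])/d[2]
def px(n,X,p=None):
    p=p or camera_params(n);c=np.array(p['R'])@X+p['t'];s=c[:2]/c[2];s=s*(1+p['k1']*(s@s))
    return (np.array(p['mtx'])@np.r_[s,1])[:2]
def save(n,im,box=None,f=1):
    if box: im=im[box[1]:box[3],box[0]:box[2]]
    cv2.imwrite('pics/'+n,cv2.cvtColor(cv2.resize(im,None,fx=f,fy=f,interpolation=cv2.INTER_CUBIC),cv2.COLOR_RGB2BGR))
E
python3 - <<'E'
from h import *
im=cv2.imread('pics/top0.png')[:,:,::-1]
save('topc.png',im,(130,140,355,260),3.5)
hsv=cv2.cvtColor(im,cv2.COLOR_RGB2HSV)
m=((hsv[...,1]<60)&(hsv[...,2]>70)).astype(np.uint8)
n,l,s,c=cv2.connectedComponentsWithStats(m)
for i in range(1,n):
    if s[i,4]>30 and 120<c[i][0]<360 and 150<c[i][1]<260: print(s[i],c[i].round(1),onz('top',c[i],.036).round(4))
# foot: dark bluish
print('pan',onz('top',(210,205),.06))
for uv in [(236,179),(242,229),(283,195),(342,188)]: print(uv,onz('top',uv,.115))
E
```

```text
[147 153  21  15  33] [154.5 157.8] [0.6402 0.3212 0.036 ]
[349 152   9   7  42] [353.2 154.7] [ 0.6678 -0.2588  0.036 ]
[339 155   9   8  40] [343.3 158.5] [ 0.6556 -0.2297  0.036 ]
[274 159  11  12  62] [279.  163.4] [ 0.6353 -0.0414  0.036 ]
[ 188  172  155   61 3822] [249.4 199.9] [0.5257 0.0421 0.036 ]
[333 176  17   6  60] [340.6 178.7] [ 0.596  -0.2223  0.036 ]
[139 190  20  18 259] [148.4 198.6] [0.5207 0.3334 0.036 ]
[272 204   5   8  31] [274.1 207.7] [ 0.5054 -0.03    0.036 ]
[131 225  21  20  39] [137.8 231.3] [0.4259 0.3592 0.036 ]
pan [0.50625335 0.15386642 0.06      ]
(236, 179) [0.57631553 0.08201435 0.115     ]
(242, 229) [0.44085068 0.06159116 0.115     ]
(283, 195) [ 0.53644998 -0.0473665   0.115     ]
(342, 188) [ 0.56059006 -0.20855164  0.115     ]
```

View pics/topc.png

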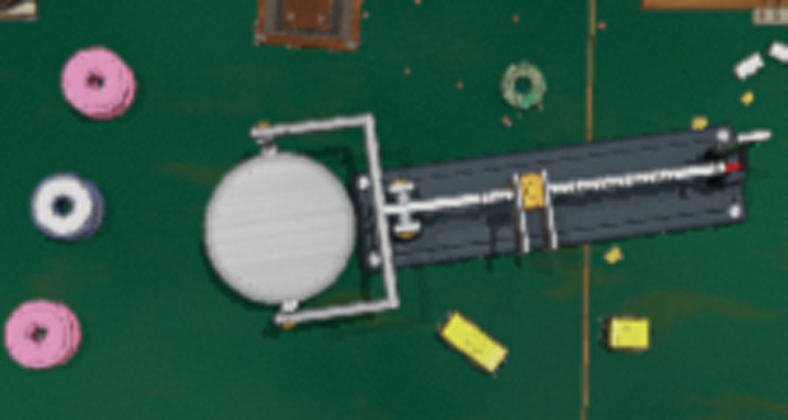

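The crop shows the silver reel's top at crop (64,207), the pan disc at (280,227), the poise at (533,190) and the pointer tip at (735,168). The foot spans (355,180) to (743,220). I'll fit the foot for the balance pose.

```bash
python3 - <<'E'
from h import *
im=cv2.imread('pics/top0.png')[:,:,::-1]
hsv=cv2.cvtColor(im,cv2.COLOR_RGB2HSV)
m=((hsv[...,0]>95)&(hsv[...,0]<125)&(hsv[...,2]<110)&(hsv[...,1]>30)).astype(np.uint8)*255
m[:150]=0;m[240:]=0;m[:,:228]=0;m[:,350:]=0
m=cv2.morphologyEx(m,cv2.MORPH_CLOSE,np.ones((7,7)))
m=cv2.morphologyEx(m,cv2.MORPH_OPEN,np.ones((3,3)))
c=max(cv2.findContours(m,0,1)[0],key=cv2.contourArea)[:,0]
P=np.array([onz('top',u,.02)[:2] for u in c],np.float32)
r=cv2.minAreaRect(P*1000);print('foot',r,cv2.boxPoints(r).round(1))
# reel & pink & pan fits
for name,box,zz in [('pan',(184,178,236,232),.06)]:
    g=((hsv[...,1]<40)&(hsv[...,2]>120)).astype(np.uint8);q=np.zeros_like(g);x0,y0,x1,y1=box;q[y0:y1,x0:x1]=g[y0:y1,x0:x1]
    q=cv2.morphologyEx(q,cv2.MORPH_OPEN,np.ones((9,9)))
    cc=max(cv2.findContours(q,0,1)[0],key=cv2.contourArea)[:,0]
    Q=np.array([onz('top',u,zz)[:2] for u in cc],np.float32);print(name,cv2.fitEllipse(Q*1000))
x0=135;y0=185
d=im[y0:218,x0:165].astype(int); print('reel mask');
g=((hsv[...,1]<120)&~((hsv[...,0]<85)&(hsv[...,0]>60))).astype(np.uint8);q=np.zeros_like(g);q[183:218,134:166]=g[183:218,134:166]
print(cv2.boundingRect(q), [ onz('top',u,.036).round(4) for u in [(140,199),(158,199),(149,190)]])
w=((hsv[...,1]<60)&(hsv[...,2]>110)).astype(np.uint8);q=np.zeros_like(w);q[183:218,134:166]=w[183:218,134:166]
cc=max(cv2.findContours(q,0,1)[0],key=cv2.contourArea)[:,0]
Q=np.array([onz('top',u,.036)[:2] for u in cc],np.float32);print('reel',cv2.minEnclosingCircle(Q*1000),cv2.fitEllipse(Q*1000))
si=cv2.imread('pics/side0.png')[:,:,::-1];save('sidec.png',si,(185,150,335,310),3.7)
E
```

```text
foot ((541.2286376953125, -66.86952209472656), (81.9292221069336, 325.76690673828125), 9.335926055908203) [[ 474.4   87.2]
 [ 527.2 -234.2]
 [ 608.1 -221. ]
 [ 555.2  100.5]]
pan ((507.22698974609375, 155.3754119873047), (117.96054077148438, 118.43490600585938), 104.38462829589844)
reel mask
(138, 189, 22, 20) [array([0.5189, 0.3574, 0.036 ]), array([0.5204, 0.3058, 0.036 ]), array([0.5457, 0.3328, 0.036 ])]
reel ((522.056884765625, 334.2395935058594), 26.954425811767578) ((521.5000610351562, 335.5582275390625), (49.1529541015625, 49.80482482910156), 159.9659423828125)
```

View pics/sidec.png

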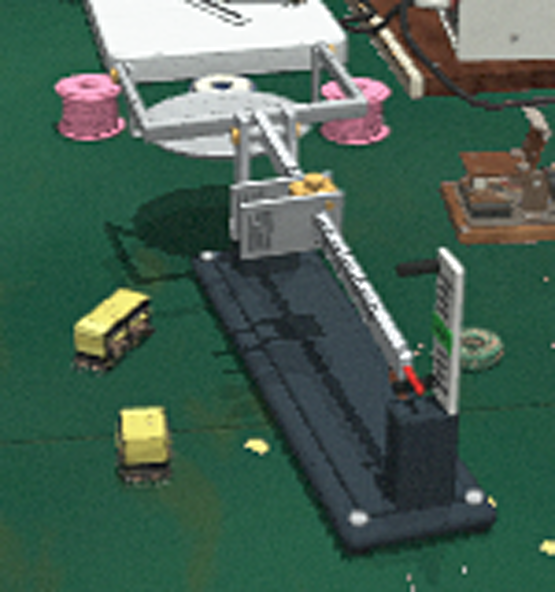

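The side crop shows the red pointer near the plate's foot at crop (412,378), so the poise side is down (+0.1). The poise is at (290,210), and the reel is behind the pan. The foot fit (326×82 mm) agrees with the stated size and puts the balance at about (0.521, 0.0565) with yaw 9.3°. The pan fit agrees with that to about 2 mm. Now I swing towards the reel.

Request:
carry_out(commands=[[[0.5,0,-0.5,0,0,-0.3],[1,-0.03,-0.3,0,0,-0.61],[1,-0.03,0,0,0,-0.61],[1,-0.03,0,0,0,-0.61],[1,-0.03,0,0,0,-0.61],[1,-0.03,0,0,0,-0.61],[1,-0.03,0,0,0,-0.61],[1,-0.03,0,0,0,-0.61],[1,-0.03,0,0,0,-0.61],[1,-0.03,0,0,0,-0.61],[1,-0.03,0,0,0,-0.61],[1,-0.03,0,0,0,-0.61],[1,-0.03,0,0,0,-0.61],[1,-0.03,0,0,0,-0.61],[1,-0.03,0,0,0,-0.61],[1,-0.03,0,0,0,-0.61],[1,-0.03,0,0,0,-0.61],[1,-0.03,0,0,0,-0.61],[1,-0.03,0,0,0,-0.61],[1,-0.03,0,0,0,-0.61]]], hand=-0.7, force=30)

```text
clock: 1.77
position: [0.622, 0.0825, 0.2358]
ee_rot: [0.659, 0.752, -0.0, -0.0]
ft_force: [0.7, 0.0, -0.4]
grip_width: 0.853
grasp_force: 0.0
```

Request:
carry_out(commands=[[[1,-0.03,0,0,0,-0.61],[1,-0.03,0,0,0,-0.61],[1,-0.03,0,0,0,-0.61],[1,-0.03,0,0,0,-0.61],[1,-0.03,0,0,0,-0.61],[1,-0.03,0,0,0,-0.61],[0,0,0,0,0,0],[0,0,0,0,0,0]]])

```text
clock: 2.43
position: [0.5458, 0.3101, 0.2361]
ee_rot: [0.503, 0.864, -0.0, -0.001]
ft_force: [-0.1, -0.7, -0.2]
grip_width: 0.85
grasp_force: 0.0
```

```bash
cat >> h.py <<'E'
from scipy.spatial.transform import Rotation as Ro
def to(X,yaw=None):
    "tool-frame shift in units to world X; turn az units so tool y points to yaw deg"
    o=get_obs();R=Ro.from_quat(o['ee_rot']).as_matrix();d=R.T@(np.array(X)-o['position'])/.04
    y=np.degrees(np.arctan2(R[1,1],R[0,1]));print('pos',o['position'].round(4),'yaw',y.round(2),'tilt',R[:,2].round(3),'shift',d.round(2),'az',None if yaw is None else round((y-yaw)/6,2),'t',round(o['clock'],2),'F',o['ft_force'].round(2),'w',round(o['grip_width'],3),o['grasp_force'].round(2))
E
python3 - <<'E'
from h import *
to([.5205,.334,.2],32.7)
p=camera_params('wrist');im=camera('wrist');save('w1.png',im)
print(px('wrist',np.array([.5205,.334,.036]),p)); to([.5205,.334,.004])
E
```

```text
Traceback (most recent call last):
  File "h.py", line 20, in to
    y=np.degrees(np.arctan2(R[1,1],R[0,1]));print('pos',o['position'].round(4),'yaw',y.round(2),'tilt',R[:,2].round(3),'shift',d.round(2),'az',None if yaw is None else round((y-yaw)/6,2),'t',round(o['clock'],2),'F',o['ft_force'].round(2),'w',round(o['grip_width'],3),o['grasp_force'].round(2))
                                                                                                                                                                                                                                                                           ^^^^^^^^^^^^^^^^^^^^^^
AttributeError: 'float' object has no attribute 'round'
```

```bash
sed -i "s/o\['grasp_force'\].round(2)/round(float(o['grasp_force']),2)/" h.py
python3 - <<'E'
from h import *
p=camera_params('wrist');im=camera('wrist');save('w1.png',im)
print(px('wrist',np.array([.5205,.334,.036]),p)); to([.5205,.334,.004],32.7)
E
```

```text
[250.739312   134.37269689]
pos [0.5473 0.3078 0.2359] yaw 29.37 tilt [-0.    -0.001 -1.   ] shift [ 0.9  -0.26  5.8 ] az -0.55 t 2.48 F [ 0.65 -0.71  0.09] w 0.852 0.0
```

View pics/w1.png

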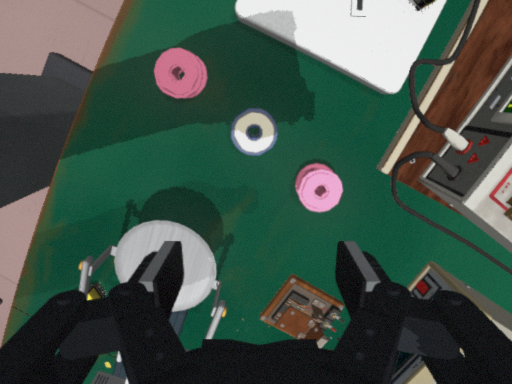

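The wrist view shows the silver and blue reel centred at (254,132), and it is the one I measured (predicted at (251,134)). The pinks are at (181,73) and (319,188), and the pan is at (165,265).

```bash
python3 - <<'E'
from h import *
q=onz('wrist',(253.7,132),.036);print(q)
X=(q[:2]+[.5215,.3345])/2;print(X)
to([*X,.004],32.7)
E
```

```text
[0.52392669 0.33555766 0.036     ]
[0.52271335 0.33502883]
pos [0.5473 0.3078 0.2359] yaw 29.37 tilt [-0.    -0.001 -1.   ] shift [ 0.9 -0.2  5.8] az -0.55 t 2.48 F [ 0.65 -0.71  0.09] w 0.852 0.0
```

Request:
carry_out(commands=[[[0.9,-0.2,0,0,0,0],[0,0,0.9,0,0,-0.55],[0,0,1,0,0,0],[0,0,1,0,0,0],[0,0,1,0,0,0],[0,0,0.8,0,0,0],[0,0,0.6,0,0,0],[0,0,0.35,0,0,0],[0,0,0.2,0,0,0],[0,0,0,0,0,0],[0,0,0,0,0,0]]])

```text
clock: 3.4
position: [0.5241, 0.3348, 0.0033]
ee_rot: [0.481, 0.877, 0.001, 0.0]
ft_force: [0.3, 0.1, 0.5]
grip_width: 0.853
grasp_force: 0.0
```

Request:
carry_out(commands=[[[0,0,0,0,0,0],[0,0,0,0,0,0],[0,0,0,0,0,0],[0,0,0,0,0,0],[0,0,0,0,0,0],[0,0,0,0,0,0]]], hand=0.3, force=30)

```text
clock: 3.9
position: [0.5243, 0.3355, 0.0045]
ee_rot: [0.48, 0.877, 0.001, 0.001]
ft_force: [-2.1, -1.9, 7.5]
grip_width: 0.592
grasp_force: 29.7
```

Request:
carry_out(commands=[[[0,0,-0.2,0,0,0],[0,0,-0.5,0,0,0],[0,0,-0.9,0,0,0],[0,0,-1,0,0,0],[0,0,-1,0,0,0],[0,0,-1,0,0,0],[0,0,-0.5,0,0,0],[0,0,0,0,0,0],[0,0,0,0,0,0],[0,0,0,0,0,0],[0,0,0,0,0,0]]])

```text
clock: 4.82
position: [0.5227, 0.3343, 0.2051]
ee_rot: [0.48, 0.877, -0.001, -0.0]
ft_force: [0.4, 1.3, 0.1]
grip_width: 0.351
grasp_force: 0.0
```

```bash
python3 - <<'E'
from h import *
F=[]
for i in range(10):
    camera('top'); F.append(get_obs()['ft_force'])
F=np.array(F);print(F.mean(0),F.std(0),F[:,2].round(2))
im=camera('wrist');save('w2.png',im)
to([.505,.1545,.21],17)
E
```

```text
[ 0.25998413 -0.00935393  0.07749805] [0.37943069 0.4550428  0.60189951] [-0.15  0.15  0.88 -0.26 -0.22  0.58  0.58  0.66 -0.15 -1.28]
pos [0.5232 0.3348 0.2062] yaw 32.6 tilt [ 0. -0. -1.] shift [-3.55 -2.81 -0.09] az 2.6 t 5.37 F [ 0.03 -0.17 -0.74] w 0.346 0.0
```

View pics/w2.png

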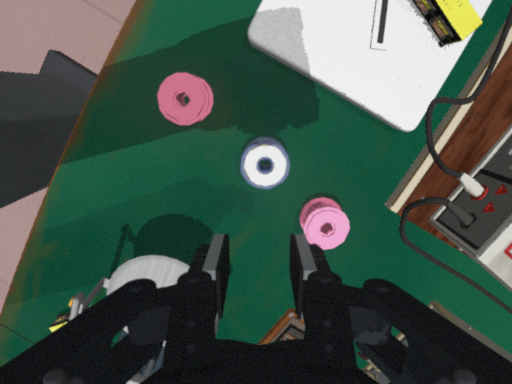

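It slipped. The reel still stands on the bench, its top at (265,164) and the fingers empty above it. I'll re-measure it.

```bash
python3 - <<'E'
from h import *
p=camera_params('wrist');im=camera('wrist')
hsv=cv2.cvtColor(im,cv2.COLOR_RGB2HSV)
def fit(n,im,box,z,p):
    hsv=cv2.cvtColor(im,cv2.COLOR_RGB2HSV);x0,y0,x1,y1=box
    w=((hsv[...,1]<60)&(hsv[...,2]>120)).astype(np.uint8);q=np.zeros_like(w);q[y0:y1,x0:x1]=w[y0:y1,x0:x1]
    c=max(cv2.findContours(q,0,1)[0],key=cv2.contourArea)[:,0];print(cv2.boundingRect(c))
    Q=np.array([onz(n,u,z,p)[:2] for u in c],np.float32);print(n,z,cv2.fitEllipse(Q*1000)[:2])
fit('wrist',im,(230,130,300,200),.036,p)
t=camera('top');fit('top',t,(130,183,170,222),.036,camera_params('top'))
# tool origin in wrist image at z
o=get_obs();print(px('wrist',o['position'],p)); print(px('wrist',np.array([.523,.335,.0]),p))
save('t2.png',t,(120,145,240,245),6)
E
```

```text
(243, 144, 45, 43)
wrist 0.036 ((526.5382690429688, 340.37554931640625), (47.12555694580078, 47.69914245605469))
(130, 185, 32, 37)
top 0.036 ((490.5535583496094, 355.1897277832031), (69.59271240234375, 122.31554412841797))
[259.4639306  230.39962612]
[259.36160425 161.31764165]
```

View pics/t2.png

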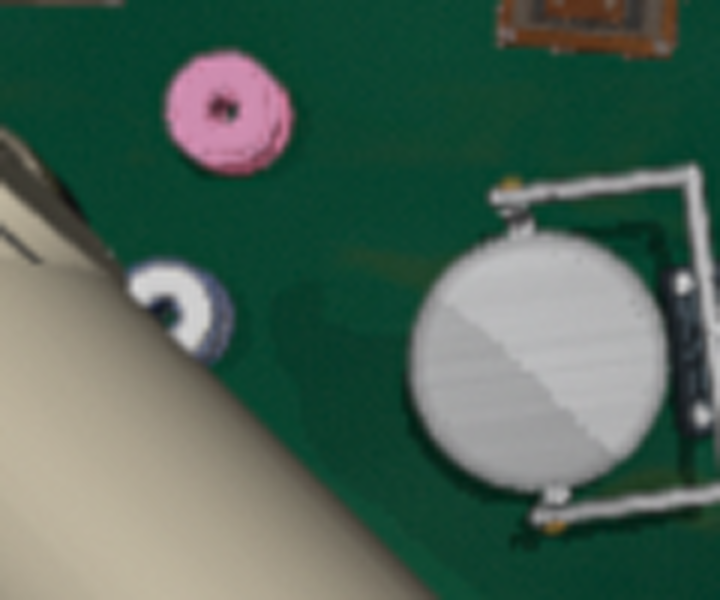

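The top crop shows the reel upright at crop (165,310), partly hidden by the arm, so it slipped and shifted about 6 mm. I'll regrasp, recentred, deeper and firmer.

```bash
python3 - <<'E'
from h import *
to([.5262,.340,.0],32.7)
E
```

```text
pos [0.5232 0.3348 0.2063] yaw 32.6 tilt [ 0. -0. -1.] shift [0.07 0.13 5.16] az -0.02 t 5.47 F [-0.68 -0.44  0.54] w 0.354 0.0
```

Request:
carry_out(commands=[[[0.07,0.13,0,0,0,0],[0,0,0.7,0,0,0],[0,0,1,0,0,0],[0,0,1,0,0,0],[0,0,1,0,0,0],[0,0,0.7,0,0,0],[0,0,0.45,0,0,0],[0,0,0.25,0,0,0],[0,0,0.1,0,0,0],[0,0,0,0,0,0]]], hand=-0.7)

```text
clock: 6.3
position: [0.526, 0.3403, -0.0019]
ee_rot: [0.48, 0.877, -0.0, -0.0]
ft_force: [0.1, 0.2, 0.7]
grip_width: 0.849
grasp_force: 0.0
```

Request:
carry_out(commands=[[[0,0,0,0,0,0],[0,0,0,0,0,0],[0,0,0,0,0,0],[0,0,0,0,0,0],[0,0,0,0,0,0],[0,0,0,0,0,0],[0,0,0,0,0,0],[0,0,0,0,0,0],[0,0,0,0,0,0],[0,0,0,0,0,0]]], hand=0.5, force=60)

```text
clock: 7.13
position: [0.527, 0.3408, 0.0006]
ee_rot: [0.48, 0.877, 0.001, 0.001]
ft_force: [-2.2, -0.9, 6.4]
grip_width: 0.59
grasp_force: 61.0
```

Request:
carry_out(commands=[[[0,0,-0.1,0,0,0],[0,0,-0.2,0,0,0],[0,0,-0.2,0,0,0],[0,0,-0.2,0,0,0],[0,0,-0.2,0,0,0],[0,0,0,0,0,0],[0,0,0,0,0,0]]])

```text
clock: 7.72
position: [0.5264, 0.3402, 0.035]
ee_rot: [0.48, 0.877, 0.0, 0.0]
ft_force: [0.9, 0.0, -1.9]
grip_width: 0.587
grasp_force: 62.5
```

Request:
carry_out(commands=[[[0,0,-0.4,0,0,0],[0,0,-0.7,0,0,0],[0,0,-0.9,0,0,0],[0,0,-0.9,0,0,0],[0,0,-0.9,0,0,0],[0,0,-0.6,0,0,0],[0,0,-0.2,0,0,0],[0,0,0,0,0,0],[0,0,0,0,0,0]]])

```text
clock: 8.47
position: [0.5257, 0.3396, 0.2167]
ee_rot: [0.48, 0.877, -0.001, -0.0]
ft_force: [-0.1, 0.7, -3.0]
grip_width: 0.588
grasp_force: 62.8
```

```bash
python3 - <<'E'
from h import *
F=[]
for i in range(30):
    camera('side'); F.append(get_obs()['ft_force'])
F=np.array(F);print(F.mean(0),F.std(0))
to([.505,.1545,.22],17)
E
```

```text
[ 0.02647857 -0.22022239 -1.98204649] [0.49247252 0.56020591 0.46946184]
pos [0.526  0.34   0.2183] yaw 32.6 tilt [ 0. -0. -1.] shift [-3.62 -2.94 -0.04] az 2.6 t 9.97 F [ 0.14  0.62 -2.22] w 0.587 62.82
```

The averaged weight is about 2.0 N, so roughly 0.2 kg and an expected travel of about 115 mm. Now I move over the pan.

Request:
carry_out(commands=[[[-0.3,-0.25,0,0,0,0],[-0.6,-0.5,0,0,0,0],[-0.75,-0.6,0,0,0,0],[-0.75,-0.6,0,0,0,0],[-0.6,-0.5,0,0,0,0],[-0.42,-0.34,0,0,0,0],[-0.2,-0.15,0,0,0,0],[0,0,0,0,0,0.4],[0,0,0,0,0,0.7],[0,0,0,0,0,0.7],[0,0,0,0,0,0.6],[0,0,0,0,0,0.2],[0,0,0,0,0,0],[0,0,0,0,0,0]]])

```text
clock: 11.13
position: [0.5049, 0.1552, 0.2183]
ee_rot: [0.594, 0.805, 0.0, 0.0]
ft_force: [0.1, -0.6, -2.6]
grip_width: 0.587
grasp_force: 62.9
```

```bash
python3 - <<'E'
from h import *
p=camera_params('wrist');im=camera('wrist');save('w3.png',im)
print(px('wrist',np.array([.505,.1545,.079]),p))
to([.505,.1545,.063],17)
E
```

```text
[259.56125384 174.9841126 ]
pos [0.505  0.155  0.2183] yaw 17.13 tilt [ 0.  0. -1.] shift [-0.01 -0.    3.88] az 0.02 t 11.18 F [ 0.08  1.41 -2.61] w 0.589 62.95
```

View pics/w3.png

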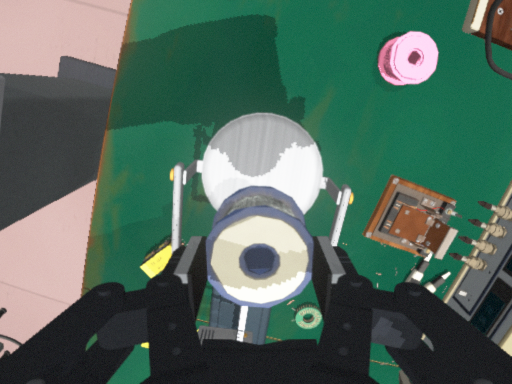

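The wrist view shows the reel held upright at (260,258). The pan disc spans columns 203 to 322 and its centre at (262,173) is within 3 mm of the prediction. I lower it.

Request:
carry_out(commands=[[[0,0.06,0.4,0,0,0],[0,0,0.7,0,0,0],[0,0,0.7,0,0,0],[0,0,0.6,0,0,0],[0,0,0.4,0,0,0],[0,0,0.2,0,0,0],[0,0,0.2,0,0,0],[0,0,0.2,0,0,0],[0,0,0.2,0,0,0],[0,0,0.1,0,0,0],[0,0,0.1,0,0,0],[0,0,0.06,0,0,0],[0,0,0,0,0,0],[0,0,0,0,0,0],[0,0,0,0,0,0]]])

```text
clock: 12.43
position: [0.5074, 0.1554, 0.0642]
ee_rot: [0.595, 0.804, 0.0, 0.0]
ft_force: [-0.1, -0.3, -1.2]
grip_width: 0.584
grasp_force: 63.1
```

Request:
carry_out(commands=[[[0,0,0,0,0,0],[0,0,0,0,0,0],[0,0,0,0,0,0],[0,0,0,0,0,0],[0,0,0,0,0,0],[0,0,0,0,0,0],[0,0,0,0,0,0],[0,0,0,0,0,0]]], hand=-0.6)

```text
clock: 13.1
position: [0.5073, 0.1553, 0.0639]
ee_rot: [0.595, 0.804, -0.0, 0.0]
ft_force: [0.4, 0.5, 0.4]
grip_width: 0.798
grasp_force: 0.0
```

```bash
python3 - <<'E'
from h import *
to([.505,.1545,.22],17)
im=camera('wrist');save('w4.png',im)
E
```

```text
pos [0.5073 0.1553 0.0639] yaw 17.0 tilt [ 0. -0. -1.] shift [-0.   -0.06 -3.9 ] az -0.0 t 13.1 F [0.36 0.47 0.45] w 0.798 0.0
```

View pics/w4.png

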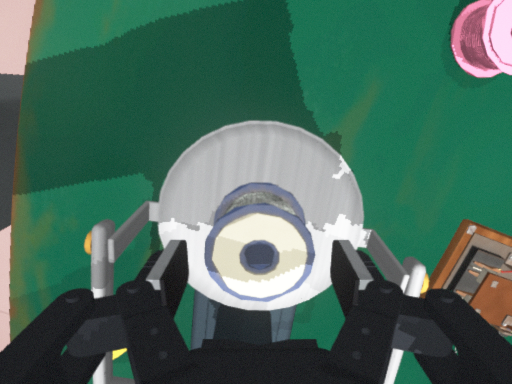

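The wrist view shows the reel standing upright inside the pan at (260,257), with the open fingers clear of it. I retreat, shut the fingers and go above the beam, left of the poise.

Request:
carry_out(commands=[[[0,0,-0.2,0,0,0],[0,0,-0.6,0,0,0],[0,0,-1,0,0,0],[0,0,-1,0,0,0],[0,0,-0.8,0,0,0],[0,0,-0.3,0,0,0]]])

```text
clock: 13.65
position: [0.5088, 0.1564, 0.2255]
ee_rot: [0.595, 0.804, 0.002, 0.002]
ft_force: [0.4, 0.6, -0.4]
grip_width: 0.805
grasp_force: 0.0
```

Request:
carry_out(commands=[[[-0.5,-0.17,0,0,0,0],[-0.8,-0.3,0,0,0,0],[-0.8,-0.3,0,0,0,0],[-0.8,-0.3,0,0,0,0],[-0.7,-0.2,0,0,0,0],[-0.3,-0.1,0,0,0,0],[0,0,0,0,0,0.5],[0,0,0,0,0,0.5],[0,0,0,0,0,0.28],[0,0,0,0,0,0],[0,0,0,0,0,0]]], hand=1)

```text
clock: 14.57
position: [0.5004, -0.0098, 0.22]
ee_rot: [0.647, 0.763, -0.0, 0.0]
ft_force: [0.5, -1.1, 0.0]
grip_width: 0.002
grasp_force: 0.0
```

```bash
cat >> h.py <<'E'
O=np.array([.5209,.0565]);ux=np.array([.987,.162]);uy=np.array([-.162,.987])
def B(x,y,z): return np.r_[O+x*ux+y*uy,z]
def loc(X): d=np.array(X)[:2]-O;return np.round([d@ux*1000,d@uy*1000,X[2]*1000],1)
def blobs(im,f,amin,box=None):
    h=cv2.cvtColor(im,cv2.COLOR_RGB2HSV).astype(int);m=f(h[...,0],h[...,1],h[...,2]).astype(np.uint8)
    if box: q=np.zeros_like(m);x0,y0,x1,y1=box;q[y0:y1,x0:x1]=m[y0:y1,x0:x1];m=q
    n,l,s,c=cv2.connectedComponentsWithStats(m);return [(s[i].tolist(),c[i].round(1)) for i in range(1,n) if s[i,4]>=amin]
red=lambda h,s,v:((h<6)|(h>174))&(s>150)&(v>90)
gold=lambda h,s,v:(h>12)&(h<24)&(s>110)&(v>110)
grn=lambda h,s,v:(h>45)&(h<75)&(s>150)&(v>120)
E
python3 - <<'E'
from h import *
to(B(-.031,-.062,.1),9.3)
s=camera('side');t=camera('top');p=camera_params('wrist');w=camera('wrist')
for n,im,bx in [('side',s,(225,180,330,290)),('top',t,(225,160,350,230)),('wrist',w,None)]:
    cv2.imwrite(f'pics/{n}5.png',im[:,:,::-1])
    for k,f in [('red',red),('gold',gold),('grn',grn)]: print(n,k,blobs(im,f,8,bx))
E
```

```text
pos [ 0.5004 -0.0098  0.22  ] yaw 9.39 tilt [ 0. -0. -1.] shift [ 0. -0.  3.] az 0.02 t 14.57 F [ 0.45 -1.06  0.03] w 0.002 0.0
side red [([295, 225, 6, 6, 14], array([297.5, 227.5]))]
side gold [([263, 188, 12, 5, 33], array([268.6, 190.2])), ([309, 211, 21, 4, 62], array([320.5, 212.6]))]
side grn []
top red []
top gold []
top grn []
wrist red [([482, 153, 13, 14, 98], array([487.9, 159.6])), ([486, 265, 15, 15, 121], array([493.4, 271.9]))]
wrist gold [([118, 2, 2, 19, 22], array([118.8,  12. ])), ([444, 20, 51, 21, 160], array([470. ,  30.5])), ([429, 23, 11, 24, 65], array([433.3,  34.4])), ([427, 44, 3, 6, 8], array([428.1,  46.4])), ([416, 55, 13, 31, 125], array([422.8,  72.1])), ([114, 65, 1, 8, 8], array([114. ,  68.5])), ([421, 89, 59, 22, 314], array([450.8, 100. ])), ([110, 96, 5, 60, 119], array([111.3, 130.1])), ([274, 104, 4, 13, 49], array([275.5, 109.7])), ([108, 172, 5, 67, 81], array([108.7, 206.1])), ([114, 204, 16, 3, 20], array([121.3, 205.1])), ([131, 207, 13, 3, 14], array([136.9, 207.6])), ([145, 209, 10, 2, 11], array([149.4, 209.6])), ([156, 211, 11, 2, 12], array([161. , 211.5])), ([168, 213, 12, 2, 12], array([173.5, 213.5])), ([181, 215, 12, 3, 16], array([187. , 215.8])), ([194, 217, 14, 3, 18], array([200.7, 217.8])), ([216, 220, 35, 7, 50], array([234. , 223.1])), ([282, 220, 33, 20, 242], array([295.7, 228. ])), ([319, 236, 44, 7, 45], array([340.1, 239.1])), ([107, 243, 2, 17, 23], array([107.7, 250.9])), ([381, 245, 5, 2, 9], array([383.2, 245.4])), ([401, 248, 10, 2, 10], array([405.5, 248.6])), ([412, 250, 11, 2, 11], array([417. , 250.5])), ([435, 253, 12, 2, 12], array([440.5, 253.5])), ([465, 257, 15, 3, 16], array([472.2, 257.9])), ([107, 272, 6, 28, 58], array([108.7, 284. ])), ([385, 278, 13, 26, 180], array([390.9, 289.6]))]
wrist grn []
```

```bash
cat >> h.py <<'E'
def onplane(n,uv,x=0.,p=None):
    "balance coords (mm) of ray hit with plane balance-x = x"
    c,d=ray(n,uv,p);a=((x-(c[:2]-O)@ux))/(d[:2]@ux);X=c+a*d;return loc(X)
def tip():
    im=camera('side');b=blobs(im,red,6,(270,210,330,290));return b,[onplane('side',c) for _,c in b]
E
python3 - <<'E'
from h import *
print('tip',onplane('side',(297.5,227.5)),'poise gold',onplane('side',(268.6,190.2)))
im=cv2.imread('pics/side0.png')[:,:,::-1]
print('start red',[(c,onplane('side',c)) for _,c in blobs(im,red,6,(270,210,330,290))])
print('start gold',[(s,c,onplane('side',c)) for s,c in blobs(im,gold,6,(230,180,330,290))])
print('grn',[(s,c,onplane('side',c)) for s,c in blobs(im,lambda h,s,v:(h>50)&(h<80)&(s>150)&(v>100),6,(290,210,330,290))])
# expected pixels
for a in (-.1,0,.1): print(a,px('side',B(0,-.270*np.cos(a),.115-.27*np.sin(a))))
s=cv2.imread('pics/side5.png');b=s[160:285,195:335];w=cv2.imread('pics/wrist5.png')[:,:]
cv2.imwrite('pics/c5.png',np.hstack([cv2.resize(b,(430,384),interpolation=cv2.INTER_CUBIC),w[:,140:500]]))
E
```

```text
tip [  -0.  -274.8  144.5] poise gold [  -0.  -103.7  145.7]
start red [(array([296.6, 252.5]), array([  -0. , -275.1,   91.8]))]
start gold [([263, 197, 13, 6, 49], array([269. , 199.7]), array([  -0. , -107. ,  124.8])), ([308, 206, 3, 4, 7], array([308.9, 207.9]), array([  -0. , -321.9,  206.3])), ([316, 211, 14, 4, 45], array([323.6, 212.4]), array([  -0. , -379.2,  225.5])), ([309, 212, 6, 3, 14], array([312. , 213.2]), array([   0. , -335.6,  203. ]))]
grn []
-0.1 [296.26650637 227.23154685]
0 [296.05362622 240.3962928 ]
0.1 [295.32873967 252.5208901 ]
```

Camera rows for the pointer are about 227 at −0.1, 240 at level and 252.5 at +0.1, so the beam is now pan down. The poise travel is about 45 mm. I lower the shut fingers and push outward about 67 mm.

Request:
carry_out(commands=[[[0,0,0.5,0,0,0],[0,0,0.8,0,0,0],[0,0,0.8,0,0,0],[0,0,0.5,0,0,0],[0,0,0.3,0,0,0],[0,0,0,0,0,0]]])

```text
clock: 15.22
position: [0.499, -0.0098, 0.1017]
ee_rot: [0.647, 0.762, -0.001, -0.002]
ft_force: [-0.2, -0.5, 0.2]
grip_width: 0.001
grasp_force: 0.0
```

Request:
carry_out(commands=[[[-0.2,0,0,0,0,0],[-0.15,0,0,0,0,0],[-0.1,0,0,0,0,0],[-0.1,0,0,0,0,0],[-0.15,0,0,0,0,0],[-0.2,0,0,0,0,0],[-0.2,0,0,0,0,0],[-0.2,0,0,0,0,0],[-0.2,0,0,0,0,0],[-0.2,0,0,0,0,0],[-0.15,0,0,0,0,0],[-0.1,0,0,0,0,0],[-0.1,0,0,0,0,0],[-0.05,0,0,0,0,0],[-0.05,0,0,0,0,0],[0,0,0,0,0,0],[0,0,0,0,0,0]]])

```text
clock: 16.63
position: [0.5143, -0.0949, 0.1039]
ee_rot: [0.647, 0.762, -0.0, 0.0]
ft_force: [0.6, -0.2, 0.3]
grip_width: 0.002
grasp_force: 0.0
```

```bash
python3 - <<'E'
from h import *
o=get_obs();print(loc(o['position']),o['ft_force'].round(2));print(tip())
E
```

```text
[ -31.  -148.4  103.9] [ 0.64 -0.21  0.31]
([([295, 232, 6, 7, 15], array([297.4, 235.1]))], [array([   0. , -275.7,  129.2])])
```

Request:
carry_out(commands=[[[0.1,0,0,0,0,0],[0.3,0,0,0,0,0],[0.2,0,0,0,0,0],[0,0,0,0,0,0],[0,0,0,0,0,0],[0,0,0,0,0,0],[0,0,0,0,0,0],[0,0,0,0,0,0],[0,0,0,0,0,0],[0,0,0,0,0,0],[0,0,0,0,0,0],[0,0,0,0,0,0],[0,0,0,0,0,0],[0,0,0,0,0,0],[0,0,0,0,0,0],[0,0,0,0,0,0],[0,0,0,0,0,0],[0,0,0,0,0,0],[0,0,0,0,0,0],[0,0,0,0,0,0]]])

```text
clock: 18.35
position: [0.5105, -0.071, 0.1039]
ee_rot: [0.647, 0.762, 0.0, 0.0]
ft_force: [0.1, 0.7, 0.2]
grip_width: -0.001
grasp_force: 0.0
```

```bash
python3 - <<'E'
from h import *
for i in range(8): t=tip()
print(t); t=tip();print(t)
im=camera('side');print([(s,c,onplane('side',c)) for s,c in blobs(im,gold,6,(250,180,300,260))])
o=get_obs();print(o['clock'],loc(o['position']))
E
```

```text
([([295, 239, 5, 6, 16], array([297.2, 241.5]))], [array([  -0. , -275.9,  115.9])])
([([295, 239, 5, 6, 15], array([297.1, 241.5]))], [array([  -0. , -275.4,  115.6])])
[([274, 208, 13, 6, 49], array([280.2, 210.6]), array([   0. , -179.8,  133.4]))]
18.85 [ -30.9 -124.2  103.9]
```

```bash
python3 - <<'E'
from h import *
im=np.mean([camera('side').astype(float) for _ in range(8)],0).astype(np.uint8)
save('fin.png',im,(255,200,325,270),8)
h=cv2.cvtColor(im,cv2.COLOR_RGB2HSV)
for k,f in [('red',red),('grn',lambda h,s,v:(h>45)&(h<85)&(s>120)&(v>95))]:
    print(k,[(s,c,onplane('side',c)) for s,c in blobs(im,f,5,(285,215,320,265))])
print(px('side',B(0,-.269,.115)),px('side',B(0,-.277,.115)),get_obs()['clock'])
E
```

```text
red [([295, 239, 5, 6, 16], array([297.2, 241.5]), array([  -0. , -275.9,  115.9]))]
grn [([302, 235, 5, 11, 22], array([304.1, 239.8]), array([   0. , -307.7,  137.1]))]
[295.86032561 240.13530252] [297.41768153 242.23802165] 19.25
```

View pics/fin.png

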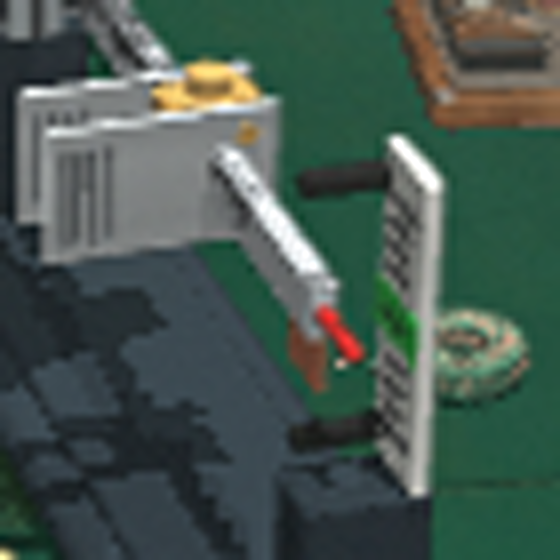

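The crop shows the poise well placed and the fingers clear of it. The red pointer runs from crop (322,315) to (355,358), beside the green band centred at (397,318). The band itself gives me a check on the height calibration.

```bash
python3 - <<'E'
from h import *
c,d=ray('side',(304.3,239.8))
a=(-.269-(c[:2]-O)@uy)/(d[:2]@uy);print('green at y=-269:',loc(c+a*d))
for nm,im in [('start',cv2.imread('pics/side0.png')),('loaded',cv2.imread('pics/side5.png'))]:
    for s,u in blobs(im[:,:,::-1],red,6,(270,210,330,290)):
        print(nm,u,onplane('side',u))
z=[]
for i in range(6): z.append(tip()[1][0][2])
print(z,get_obs()['clock'])
E
```

```text
green at y=-269: [  16.9 -269.   112.8]
start [296.6 252.5] [  -0.  -275.1   91.8]
loaded [297.5 227.5] [  -0.  -274.8  144.5]
[np.float64(115.6), np.float64(115.7), np.float64(116.0), np.float64(116.0), np.float64(115.7), np.float64(116.0)] 19.55
```

```bash
python3 -c "
from h import *
print(hand_in())"
```

```text
the job is handed in; nothing more can be done
None
```

The job is handed in, with the verdict not shown to me: the reel stands upright in the pan (second grasp; the first slipped on the bench), and the untouched beam rests within about 0.01 rad of level with its pointer in the green band, the poise at roughly 115–120 mm travel (reel about 0.2 kg).

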